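# Set the V-block slide with its handwheel and hold a spar tube down in the V

### The arm

A 7-joint arm with a two-finger parallel gripper is mounted at the origin on the work surface. World frame = base frame: x ahead of the robot, y to its left, z up, the work surface at z = 0. Lengths are in mm, angles in rad, forces in N, time in s.
With the tool pointing down it reaches from about 400 to 875 mm from the base axis. Payload 4.4 kg.
Tool frame: the origin (TCP) lies at the very end of the fingers, on their centre line; the grasp point (between the pads) lies 19 mm behind it; y points along the fingers, x is the direction in which the jaws open and shut, and the axes are right-handed (so a half turn about y gives the same grasp; the last joint's range is limited). The gripper opens to 85 mm and grips with 20 to 120 N. Pads are 22 mm wide; open, the fingers measure 114 mm over their backs; the gripper's body (76 mm by 85 mm) begins 54 mm behind the grasp point. The pads swing forward as they close: fully open they stand 13 mm farther back than shut.
Start: joints at [1.253, 0.628, 0.038, 1.517, -0.027, 0.996, -0.02], TCP at [161.973, -629.51, 231.313] pointing down, gripper open.
Joint ranges: [-3.06, 3.06], [-0.37, 2.12], [-1.25, 1.32], [0.18, 2.47], [-1.1, 4.24], [0.23, 1.98], [-2.94, 2.94]. Speed limits (rad/s): [2.57, 2.57, 3.14, 3.14, 3.14, 3.14, 3.14].

### API

Orientations are given as [roll, pitch, yaw] about the fixed x, y, z axes, in that order (R = Rz(yaw) Ry(pitch) Rx(roll)).
In Python, from cell import ctrl, get_image, nets gives the robot as it stands. The module is installed in compiled form; this text tells all that it offers.
- The arm moves only by the tool step_arm, never from a script. Its argument "moves" is text: rows parted by semicolons, each of 7 numbers parted by spaces: the shift along the tool's x, y, z normalised to -1 to 1, where 1 is 0.05 m, then the turn, a rotation vector about the tool's x, y, z normalised to -1 to 1, where 1 is 0.12 rad, then the opening, from 0 (shut) to 1 (fully open). A call has 1 to 20 rows; each row shifts and turns the commanded pose from where the row before left it, along the tool's axes as they then stand; what a row does not reach is not made up. A row lasts 1/10 s, in which the tool goes at most 50 mm and 8.59 degrees, less where a joint would pass 70% of its speed; a pose out of reach is approached as far as the arm can. A call with a number of a shift or a turn outside -1 to 1 is refused whole. A call with a gripper value outside its range is refused whole. The fingers move at their own pace and stop on an object; the grip force is fixed at half the most. Time passes only in rows, so rows that do not move let the fingers close. It gives the time, the measured TCP pose, the force and the opening at its end, in the units of the state.
- ctrl.read_state(): the state, without advancing time (a new reading comes with each control period).
- get_image(name): name is "scene" or "top" or "wrist"; returns a dict with "color" (400x640x3 uint8, blue, green, red), "vertical_fov" (degrees; the focal length in pixels is half the picture's height over the tangent of half this angle, whatever the lens; pixels are square), "cx", "cy" (the principal point, pixels), "k1" (the pictures are not rectified: a ray, as slopes to the right and down, at radius r is drawn at 1 + k1 r^2 times it, then the intrinsics apply), "R" (3x3) and "t" (3): a world point X has camera coordinates R X + t; the wrist camera has in their place "T_tool_cam" (4x4, takes a point from camera to tool coordinates, whose origin is the TCP and whose axes are the tool frame's). Camera axes: x right, y down, z forward; pixel columns grow to the right and rows downward; lengths in mm; the calibration is good to about 2 mm. A picture is of the moment at which its call begins: read the wrist's pose just before it. There is no depth.
- ctrl.finish_job(): hands the job in, once; it reports no verdict.
Trained networks look in a picture, given as the dict that the camera call returned (one of the last four; its "shot" number tells which), for a name from the list of things; names that differ only in an ending like _2 or _b are one class to them, and where a whole thing is asked for, a point or a joint stands for the part that bears it (a point fixed in the world has none). Each returns a list of dicts, best first, with "conf" (0 to 1); they miss things now and then, are a little off and sometimes report something else, mostly with a low value. They report only what shows in the picture. A call takes as long as a camera call. They do not tell look-alikes from the thing itself.
- nets.find_in(picture, target): "position" ([x, y, z] in mm, in world coordinates, good to about 4 mm: the middle of the surface that is visible of it).
- nets.cut_out(picture, target): "pixels" (400x640 bool, what is visible of it).
- nets.place_of(picture, target): "position" ([x, y, z] in mm, in world coordinates, good to about 4 mm: a listed point, or the origin of a listed thing).
The state is a dict: "clock": time; "qpos": joint angles; "qd": joint speeds; "tau": joint torques, N m; "eef_pos": TCP position; "tool_rot": TCP orientation; "force": force on the tool from outside, world axes, zero at the start; "torque": the same for the moment, N m; "width": finger opening in mm.
Only numpy, scipy, OpenCV 4.12 (cv2) and the standard library are available. Lean on these libraries where they do the work, as an engineer would, in place of code of your own. Each camera call takes 0.05 s, during which the arm holds its last target.

### The job

Crank the jig's black handwheel, over as many grasps as it takes, until the pointer on the sliding carriage stands in line with the marker block clamped beside it. Then lift the thick round aluminium tube off its wooden rest, lay it lengthwise in the steel V-block on the carriage, about midway along it, and press it firmly and evenly down so that it bears on both sloping faces of both V saddles. Finish while still holding it pressed there, with the pointer still at the marker: do not let go.

Things in the scene. Friction and masses are not known exactly. Their poses are not given: they have to be found in the camera images.
- jig: Setting jig screwed to the bench: grey base plate 100 x 340 x 18 mm (x, y, z) with a handwheel at its -y end and a carriage that slides along its y. Origin on the table; z up. Base plate spans x -50 to 50, y -225 to 115 mm; the wheel's axis is at (0, -175) mm.
- wheel (a joint): Angle of the black handwheel, rad, range 0 to 6.2. It grows as the wheel is turned clockwise seen from above. Rack and pinion: each +1 rad moves the carriage 12 mm along the jig's +y (away from the wheel). It stays where it is left; turning takes about 0.12 N m.
- wheel_center (a point): Centre of the handwheel: a solid round disc lying flat, vertical axis, 64 mm diameter, 26 mm thick (rim from 50 to 76 mm above the table), this point 63 mm above the table. Gripped across its rim from above; below it are a 24 mm diameter shaft and a 60 x 60 mm gearbox whose top is 40 mm above the table. Free space round the rim for the fingers.
- pointer (a point): Tip of the small steel pointer on the carriage's +x side, 34 mm above the table. Axes as the jig's: it travels along the jig's y only.
- marker_line (a point): Tip of the small steel marker block (22 x 16 x 34 mm, white line on top) clamped at the jig's +x side, facing the pointer, 34 mm above the table. The pointer is set when both have the same y in the jig's frame (3 mm at most apart). In the start the pointer is 28 to 49 mm short of it on the wheel's side.
- v_seat (a point): Where the seated tube's axis passes the middle of the V-block, 72 mm above the table; moves with the carriage. y along the V and the slide, x across, z up. Steel V-block 110 x 62 mm: two 90 degree V saddles, each 25 mm long, centred at y = -42.5 and 42.5 mm, top edges 71 mm above the table, 42 mm apart. The 60 mm gap between them is open down to 40 mm above the table.
- rest: Wooden rest fixed to the bench, on which the tube lies: a 3 mm base strip 50 x 150 mm and two cross pieces, centred at y = -60 and +60 mm, each 80 mm (x) by 20 mm (y), 15 mm high with 6 mm cheeks on top either side of the tube. Origin at the centre of its underside on the table; y along the tube.
- tube: The work: plain round aluminium tube, plugged at the ends, 32 mm diameter, 160 mm long, 0.09 to 0.18 kg. Origin at its centre, y along its axis (the two ends are alike). It starts on the rest, axis 31 mm above the table, with 100 mm between the cross pieces for the fingers. A light grip (some 25 to 30 N) carries it and lets the V square it up.
Mind the look-alikes: they are no part of the job. Leave any orange look-alike of the tube alone. Of the things shaped like the part that bears marker_line, the dark steel one is meant.

How it is judged (in metres and radians):
On the way, in this order (a step that is already met when the one before it is completed fails the run):
1. the pointer stands in line with the marker (within 3 mm along the slide) and the carriage is still (y of marker_line in the frame of pointer between -0.003 and 0.003 m and velocity of joint wheel between -0.1 and 0.1 rad/s), for 0.3 s.
2. the tube is lifted off its rest, higher than its seat in the V (height (world z) of tube above 0.078 m).
At the end, for the whole second after the job is handed in: Fingers still press the tube into the V: over 1 N on both sloping faces of each saddle (its weight alone gives 0.6 N at most), tube at rest, axis within 3 mm and 0.05 rad of the seat line, its middle within 20 mm of the V-block's, pointer within 3.5 mm of the marker (y of marker_line in the frame of pointer between -0.0035 and 0.0035 m and angle between the y axis of tube and the y axis of v_seat, either way round below 0.05 rad and x of tube in the frame of v_seat between -0.003 and 0.003 m and z of tube in the frame of v_seat between -0.004 and 0.003 m and y of tube in the frame of v_seat between -0.02 and 0.02 m and contact force between tube and carriage_c4 above 1 N and contact force between tube and carriage_c5 above 1 N and contact force between tube and carriage_c6 above 1 N and contact force between tube and carriage_c7 above 1 N and contact force between the fingers and tube above 1 N and linear speed of tube below 0.02 m/s); the arm keeps its last pose, push and grip.
It also fails if it takes over 72 s, if anything falls off the work surface, if the arm or the gripper's body presses on something with over 40 N, if the wrist force passes 120 N, or if a joint passes its speed limit or range.

## Working session

There is one attempt and no reset: what is moved stays moved. The work goes in short steps, Python scripts to look and compute and a tool call to move; the robot and the scene stay as the last step left them, time stands still between calls to the robot, and variables do not carry over. Pictures are saved under pics/ and viewed, and the job is handed in when it is done.

Besides the shell and the picture viewer there is one more tool, called after "Emit:" by a JSON object that holds its "op" and its "data", one argument or row to a line. step_arm: Moves the arm, as the interface text tells. Scaled input: -1 to 1 covers 0.05 m each way for a shift and 0.12 rad each way for a turn. Its arguments: {"type":"object","properties":{"moves":{"type":"string"}},"required":["moves"]}

```bash
mkdir -p pics
cat > h.py <<'E'
import numpy as np, cv2, math
from cell import ctrl, get_image, nets
from scipy.spatial.transform import Rotation as Ro
def und(im,uv):
    f=200/math.tan(math.radians(im["vertical_fov"])/2)
    d=np.array([(uv[0]-im["cx"])/f,(uv[1]-im["cy"])/f]);s=d.copy()
    for _ in range(30): s=d/(1+im["k1"]*(s@s))
    return np.array([s[0],s[1],1.0])
def campose(im,st=None):
    if "R" in im:
        R=np.array(im["R"]);t=np.array(im["t"]);return R.T,-R.T@t
    T=np.array(im["T_tool_cam"]);Rt=Ro.from_euler('xyz',st["tool_rot"]).as_matrix()
    return Rt@T[:3,:3],Rt@T[:3,3]+np.array(st["eef_pos"])
def onz(im,uv,z,st=None):
    R,o=campose(im,st);d=R@und(im,uv);return o+d*(z-o[2])/d[2]
def proj(im,X,st=None):
    R,o=campose(im,st);c=R.T@(np.array(X)-o);s=c[:2]/c[2]
    f=200/math.tan(math.radians(im["vertical_fov"])/2)
    return s*(1+im["k1"]*(s@s))*f+np.array([im["cx"],im["cy"]])
E
python3 - <<'E'
from h import *
st=ctrl.read_state();print({k:np.round(v,3) for k,v in st.items()})
for n in["scene","top","wrist"]:
    im=get_image(n);cv2.imwrite(f"pics/{n}0.png",im["color"])
    print(n,im["vertical_fov"],im["k1"],[k for k in im])
    for t in["jig","wheel","wheel_center","pointer","marker_line","v_seat","rest","tube"]:
        try:
            print(t,[(np.round(r["position"]),round(r["conf"],2)) for r in nets.place_of(im,t)][:4],[(np.round(r["position"]),round(r["conf"],2)) for r in nets.find_in(im,t)][:4])
        except Exception as e: print(t,e)
E
```

```text
{'clock': np.float64(0.0), 'qpos': array([ 1.253,  0.629,  0.038,  1.518, -0.027,  0.996, -0.02 ]), 'qd': array([-0.002, -0.002,  0.003,  0.001, -0.   ,  0.   ,  0.001]), 'tau': array([-0.0000e+00, -5.6341e+01,  1.2260e+00, -1.9344e+01,  1.1000e-02,
        1.1000e-02,  0.0000e+00]), 'eef_pos': array([ 161.828, -628.874,  230.383]), 'tool_rot': array([-1.571,  0.002, -1.319]), 'force': array([-0.179, -0.458,  0.535]), 'torque': array([ 0.002, -0.028,  0.038]), 'width': np.float64(85.639)}
scene 45.132382602306805 -0.005234650621707361 ['color', 'vertical_fov', 'cx', 'cy', 'k1', 'R', 't', 'shot']
jig [(array([591., 133.,   2.]), 0.93), (array([ 484., -303.,    1.]), 0.4)] [(array([622.,  56.,  26.]), 0.92), (array([623., -50.,  75.]), 0.33)]
wheel it knows: jig, marker_line, pointer, rest, tube, v_seat, wheel_center
wheel_center [(array([612., -44.,  61.]), 0.61)] [(array([623., -46.,  77.]), 0.75)]
pointer [(array([656., 117.,  33.]), 0.72)] [(array([617., 108.,  42.]), 0.78)]
marker_line [(array([742., 146.,  33.]), 0.46), (array([657., 149.,  32.]), 0.45), (array([ 485., -299.,    
[... 889 characters left out ...]
), 0.86)]
marker_line [(array([744., 143.,  37.]), 0.58), (array([654., 148.,  34.]), 0.45)] []
v_seat [] [(array([594., 108.,  40.]), 0.94)]
rest [(array([ 480., -304.,   -2.]), 0.77)] [(array([ 470., -304.,   10.]), 0.7)]
tube [(array([ 481., -299.,   32.]), 0.87), (array([ 577., -483.,   16.]), 0.66), (array([652., 146.,  36.]), 0.63)] [(array([ 483., -297.,   48.]), 0.88), (array([ 572., -480.,   30.]), 0.7)]
wrist 66.21401490925919 -0.021678812707073735 ['color', 'vertical_fov', 'cx', 'cy', 'k1', 'T_tool_cam', 'shot']
jig [] []
wheel it knows: jig, marker_line, pointer, rest, tube, v_seat, wheel_center
wheel_center [] []
pointer [] []
marker_line [] []
v_seat [] []
rest [] []
tube [] []
```

View pics/scene0.png

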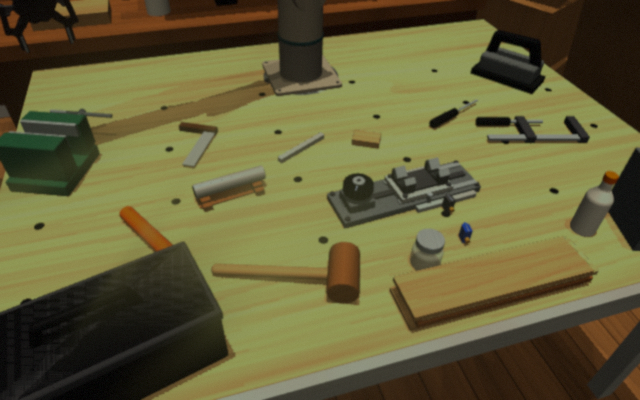

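View pics/top0.png

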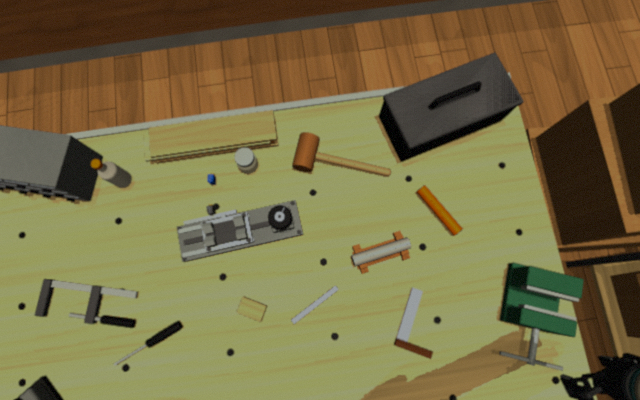

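Run:
```python
from h import *
s=ctrl.read_state();print(s["clock"],Ro.from_euler('xyz',s["tool_rot"]).as_matrix().round(3))
im=get_image("top");c=im["color"]
u0,v0=proj(im,[480,-300,30]);print("tube px",u0,v0)
u,v=proj(im,[600,100,50]);print(u,v)
x0,x1=int(max(0,u-110)),int(min(640,u+110));y0,y1=int(max(0,v-80)),int(min(400,v+80))
print(x0,y0)
cv2.imwrite("pics/jigcrop.png",cv2.resize(c[y0:y1,x0:x1],None,fx=3.6,fy=3.6,interpolation=cv2.INTER_CUBIC))
R,o=campose(im);print(o)
```

```text
2.25 [[ 0.249  0.     0.968]
 [-0.968 -0.     0.249]
 [ 0.    -1.     0.   ]]
tube px 382.3068428572325 252.21951597263163
228.9360086365464 229.1238669930437
118 149
[ 399.43313207 -114.92658822 1091.22861421]
```

View crop.

View pics/jigcrop.png

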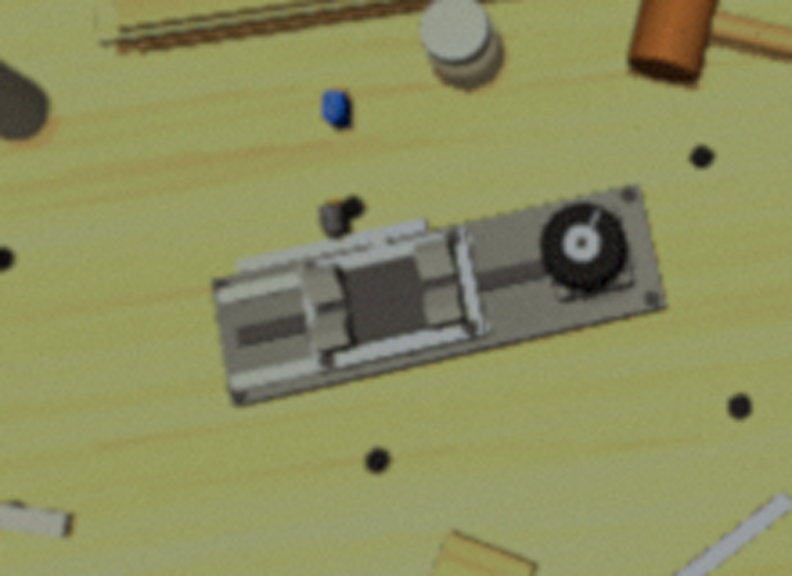

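Run:
```python
from h import *
im=get_image("top");cv2.imwrite("pics/top1.png",im["color"])
def cr(p,z): return onz(im,(p[0]/3.6+118,p[1]/3.6+149),z)
C=[cr(p,18)[:2] for p in[(215,280),(636,187),(665,305),(237,405)]]
for c in C: print(c.round(1))
print([np.linalg.norm(C[i]-C[i-3]).round(1) for i in range(4)])
M=np.array([[50,115],[50,-225],[-50,-225],[-50,115.]])
C=np.array(C);A=C-C.mean(0);B=M-M.mean(0)
th=math.atan2((B[:,0]*A[:,1]-B[:,1]*A[:,0]).sum(),(A*B).sum());R=np.array([[math.cos(th),-math.sin(th)],[math.sin(th),math.cos(th)]])
org=C.mean(0)-R@M.mean(0);print("th",th,"org",org)
def toj(p): return (R.T@(np.array(p)[:2]-org)).round(1)
print("wheel",toj(cr((583,243),76)),cr((583,243),76),"exp",org+R@[0,-175])
print("marker cent",toj(cr((333,218),34)), toj([654,148]),toj([657,149]))
print("pointer",toj([651,112]),toj([656,117]),"vseat",toj([596,107]))
# tube
c=im["color"];u,v=382,252
cv2.imwrite("pics/tubecrop.png",cv2.resize(c[v-45:v+45,u-60:u+60],None,fx=6,fy=6,interpolation=cv2.INTER_CUBIC))
im2=get_image("scene");u,v=proj(im2,[610,80,40]).astype(int);print(u,v)
cv2.imwrite("pics/sc.png",cv2.resize(im2["color"][v-50:v+50,u-70:u+75],None,fx=5.5,fy=5.5,interpolation=cv2.INTER_CUBIC))
for i in(im,im2):
  for r in nets.cut_out(i,"tube"):
    p=r["pixels"];ys,xs=np.nonzero(p)
    P=np.array([onz(i,q,31)[:2] for q in zip(xs,ys)]);w,V=np.linalg.eigh(np.cov(P.T));print(r["conf"],xs.mean(),ys.mean(),P.mean(0),V[:,1],np.sqrt(w*12))
print(ctrl.read_state()["clock"])
```

```text
[633.6 247.4]
[658.8 -84.4]
[563.5 -93.9]
[535.2 237.9]
[np.float64(332.8), np.float64(95.8), np.float64(333.1), np.float64(98.9)]
th 0.08185271113757327 org [593.27324884 131.56099862]
wheel [   1.3 -174.3] [608.7812171  -42.02795027  76.        ] exp [607.58148358 -42.85309031]
marker cent [72.8 10.9] [61.9 11.4] [64.9 12.2]
pointer [ 55.9 -24.2] [ 61.3 -19.6] vseat [  0.7 -24.7]
409 183
0.76 380.5967302452316 251.18256130790192 [ 483.39698958 -295.90615303] [-0.16014502  0.9870935 ] [ 32.20326562 166.02623964]
0.64 439.13473053892216 209.9431137724551 [ 571.88178556 -476.61040685] [-0.87173176 -0.4899834 ] [ 32.93468492 158.55306648]
0.97 144.11358811040338 228.1751592356688 [ 578.81260453 -484.29742747] [-0.87536857 -0.48345617] [ 33.63118936 153.34056982]
0.95 227.47325933400606 181.35418768920283 [ 481.88201681 -300.62542203] [-0.15304816  0.98821873] [ 46.7302544  159.95994698]
0.16 400.66239460370997 191.32765598650928 [617.20805429  59.34540982] [-0.06194312  0.99807968] [133.86747889 328.77911951]
2.5
```

View pics/tubecrop.png

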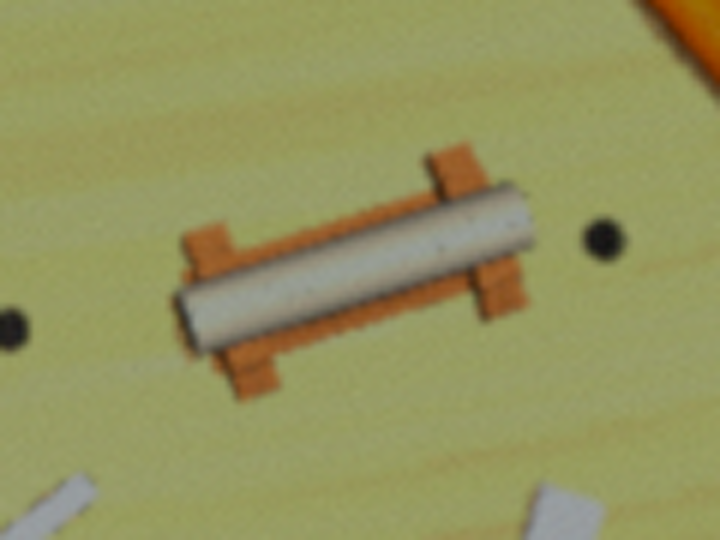

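View pics/sc.png

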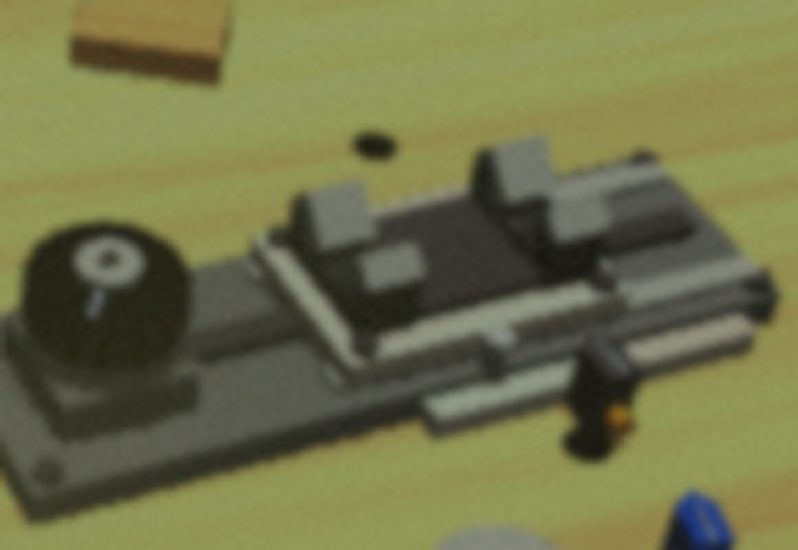

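```bash
cat > plan.py <<'E'
import sys
from h import *
def plan(target,yaw,N,grip,st=None):
    st=st or ctrl.read_state()
    p=np.array(st["eef_pos"],float);R=Ro.from_euler('xyz',st["tool_rot"])
    Rt=Ro.from_euler('xyz',[-math.pi/2,0,yaw])
    tr=np.array(target,float)
    p0=p.copy();rows=[];y0=st["tool_rot"][2]
    for i in range(N):
        a=(i+1)/N
        pt=p0+(tr-p0)*a
        yt=y0+(yaw-y0)*a
        Rg=Ro.from_euler('xyz',[-math.pi/2,0,yt])
        d=np.round(R.inv().apply(pt-p)/50,2);w=np.round((R.inv()*Rg).as_rotvec()/0.12,2)
        if abs(d).max()>1 or abs(w).max()>1: print("OVER",i,d,w)
        p=p+R.apply(d*50);R=R*Ro.from_rotvec(w*0.12)
        rows.append(" ".join(f"{v+0:g}" for v in list(d)+list(w))+f" {grip}")
    print("; ".join(rows));print("end",p.round(1),R.as_euler('xyz').round(3))
if __name__=="__main__":
    a=[float(x) for x in sys.argv[1:]]
    plan(a[:3],a[3],int(a[4]),a[5])
E
python3 plan.py 608 -43 190 0.8 19 1
```

```text
-0.48 0.04 0.61 0 -0.93 0 1.0; -0.41 0.05 0.66 0 -0.93 0 1.0; -0.34 0.04 0.7 0 -0.93 0 1.0; -0.25 0.04 0.73 0 -0.93 0 1.0; -0.17 0.05 0.76 0 -0.93 0 1.0; -0.09 0.04 0.77 0 -0.93 0 1.0; 0 0.04 0.77 0 -0.93 0 1.0; 0.09 0.05 0.77 0 -0.93 0 1.0; 0.17 0.04 0.76 0 -0.92 0 1.0; 0.26 0.04 0.73 0 -0.93 0 1.0; 0.33 0.05 0.7 0 -0.93 0 1.0; 0.41 0.04 0.66 0 -0.93 0 1.0; 0.48 0.05 0.61 0 -0.93 0 1.0; 0.55 0.04 0.55 0 -0.93 0 1.0; 0.6 0.04 0.49 0 -0.93 0 1.0; 0.66 0.05 0.41 0 -0.93 0 1.0; 0.69 0.04 0.34 0 -0.93 0 1.0; 0.73 0.04 0.26 0 -0.93 0 1.0; 0.76 0.05 0.18 0 -0.93 0 1.0
end [608.1 -43.1 189.8] [-1.571 -0.     0.8  ]
```

Emit:
{"op": "step_arm", "data": {
  "moves": "-0.48 0.04 0.61 0 -0.93 0 1; -0.41 0.05 0.66 0 -0.93 0 1; -0.34 0.04 0.7 0 -0.93 0 1; -0.25 0.04 0.73 0 -0.93 0 1; -0.17 0.05 0.76 0 -0.93 0 1; -0.09 0.04 0.77 0 -0.93 0 1; 0 0.04 0.77 0 -0.93 0 1; 0.09 0.05 0.77 0 -0.93 0 1; 0.17 0.04 0.76 0 -0.92 0 1; 0.26 0.04 0.73 0 -0.93 0 1; 0.33 0.05 0.7 0 -0.93 0 1; 0.41 0.04 0.66 0 -0.93 0 1; 0.48 0.05 0.61 0 -0.93 0 1; 0.55 0.04 0.55 0 -0.93 0 1; 0.6 0.04 0.49 0 -0.93 0 1; 0.66 0.05 0.41 0 -0.93 0 1; 0.69 0.04 0.34 0 -0.93 0 1; 0.73 0.04 0.26 0 -0.93 0 1; 0.76 0.05 0.18 0 -0.93 0 1; 0 0 0 0 0 0 1"
}}

```text
clock: 4.5
eef_pos: [611.0, -36.0, 190.0]
tool_rot: [-1.569, -0.006, 0.809]
force: [0.1, 0.3, -0.6]
width: 85.2
```

Run:
```python
from h import *
st=ctrl.read_state();print(st["clock"],st["eef_pos"].round(1),np.round(st["tool_rot"],3),st["qpos"].round(2))
im=get_image("wrist");cv2.imwrite("pics/w1.png",im["color"])
print(campose(im,st))
for t in["wheel_center","pointer","marker_line"]:
    print(t,[(np.round(r["position"]),round(r["conf"],2)) for r in nets.place_of(im,t)][:4])
```

```text
4.5 [611. -36. 190.] [-1.569 -0.006  0.809] [ 0.34  0.67 -0.54  1.67  0.4   0.92  0.46]
(array([[ 0.68938053,  0.68923497,  0.22295658],
       [ 0.72436739, -0.65878044, -0.20322457],
       [ 0.00680996,  0.30160154, -0.95340974]]), array([555.13067363,  16.810067  , 332.97695474]))
wheel_center [(array([607., -44.,  61.]), 0.94)]
pointer [(array([651., 117.,  31.]), 0.94), (array([ 482., -298.,   33.]), 0.29)]
marker_line [(array([655., 152.,  32.]), 0.65), (array([743., 138.,  39.]), 0.57)]
```

View pics/w1.png

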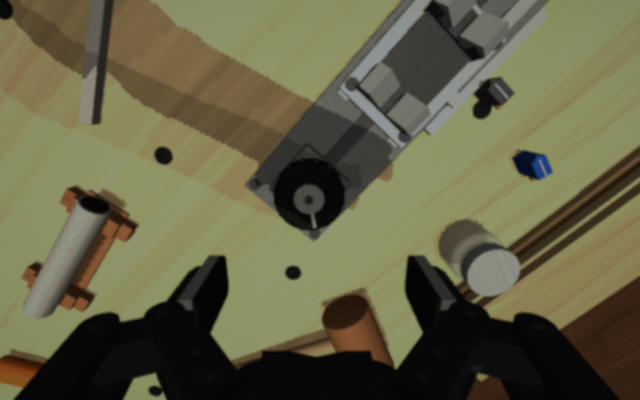

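```bash
python3 - <<'E'
from h import *
st=ctrl.read_state();im=get_image("wrist")
g=cv2.cvtColor(im["color"],cv2.COLOR_BGR2GRAY)
cv2.imwrite("pics/w1c.png",cv2.resize(im["color"][0:250,240:540],None,fx=2.6,fy=2.6,interpolation=cv2.INTER_CUBIC))
print("hub",onz(im,(309,200),77,st))
print(onz(im,(247,182),18,st),onz(im,(314,241),18,st), "marker top",onz(im,(497,92),34,st))
E
python3 plan.py 608 -43 95 1.4 5 1
```

```text
hub [606.80784113 -52.04804924  77.        ]
[559.27404216 -99.32027018  18.        ] [657.65299779 -96.32930214  18.        ] marker top [662.55753258 136.25223705  34.        ]
OVER 1 [0.01 0.38 0.01] [ 0.   -1.01 -0.  ]
OVER 3 [0.01 0.38 0.  ] [ 0.   -1.01 -0.  ]
0.01 0.38 0 0 -1 -0.01 1.0; 0.01 0.38 0.01 0 -1.01 0 1.0; 0 0.38 0 0 -1 0 1.0; 0.01 0.38 0 0 -1.01 0 1.0; 0.01 0.37 0 0 -1 0 1.0
end [608.  -43.   95.2] [-1.571e+00  1.000e-03  1.400e+00]
```

View pics/w1c.png

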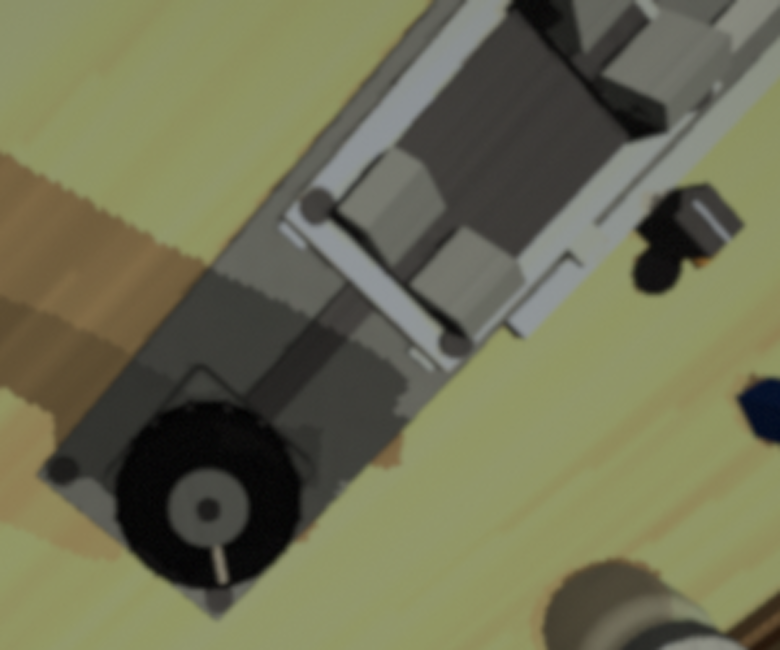

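```bash
python3 - <<'E'
from h import *
st=ctrl.read_state();im=get_image("wrist")
print(st["clock"],st["eef_pos"],st["qd"].round(3))
c=lambda x,y:(x/2.6+240,y/2.6)
print("hub",onz(im,c(208,508),77,st))
print("marker white line",onz(im,c(695,202),34,st),onz(im,c(730,238),34,st))
print("corners",onz(im,c(38,474),18,st),onz(im,c(216,618),18,st))
for t in["wheel_center","pointer","marker_line"]:
    print(t,[(np.round(r["position"]),round(r["conf"],2)) for r in nets.place_of(im,t)][:4])
E
python3 plan.py 608 -43 95 1.4 6 1
```

```text
4.75 [607.42746283 -44.95896484 189.73009861] [ 0.008 -0.003 -0.003  0.002 -0.002 -0.003 -0.   ]
hub [610.5158992  -42.54976367  77.        ]
marker white line [658.94398783 150.06663491  34.        ] [677.84608519 152.39924454  34.        ]
corners [565.13351165 -94.10615066  18.        ] [661.88194724 -86.56377424  18.        ]
wheel_center [(array([609., -44.,  61.]), 0.92)]
pointer [(array([652., 118.,  34.]), 0.89)]
marker_line [(array([739., 137.,  36.]), 0.78), (array([656., 150.,  33.]), 0.56)]
0 0.32 0 0 -0.84 0 1.0; 0.01 0.31 0 0 -0.83 0 1.0; 0 0.32 0.01 0 -0.84 0 1.0; 0 0.32 0 0 -0.83 0 1.0; 0.01 0.31 0 0 -0.84 0 1.0; 0 0.32 0 0 -0.83 0 1.0
end [607.9 -43.1  95. ] [-1.571e+00  1.000e-03  1.400e+00]
```

```bash
python3 plan.py 609.5 -43 95 1.4 6 1
```

```text
0.01 0.32 0 0 -0.84 0 1.0; 0 0.31 0 0 -0.83 0 1.0; 0.01 0.32 -0.01 0 -0.84 0 1.0; 0.01 0.32 0 0 -0.83 0 1.0; 0 0.31 0 0 -0.84 0 1.0; 0.01 0.32 -0.01 0 -0.83 0 1.0
end [609.7 -42.9  95. ] [-1.571e+00  1.000e-03  1.400e+00]
```

Emit:
{"op": "step_arm", "data": {
  "moves": "0.01 0.32 0 0 -0.84 0 1; 0 0.31 0 0 -0.83 0 1; 0.01 0.32 -0.01 0 -0.84 0 1; 0.01 0.32 0 0 -0.83 0 1; 0 0.31 0 0 -0.84 0 1; 0.01 0.32 -0.01 0 -0.83 0 1; 0 0 0 0 0 0 1; 0 0 0 0 0 0 1"
}}

```text
clock: 5.75
eef_pos: [610.0, -42.0, 95.0]
tool_rot: [-1.571, -0.0, 1.398]
force: [-0.2, 0.2, 0.6]
width: 85.4
```

```bash
python3 - <<'E'
from h import *
st=ctrl.read_state();im=get_image("wrist");cv2.imwrite("pics/w2.png",im["color"])
print(st["clock"],st["eef_pos"],st["tool_rot"],st["qpos"].round(2))
for t in["wheel_center","pointer","marker_line"]:
    print(t,[(np.round(r["position"]),round(r["conf"],2)) for r in nets.place_of(im,t)][:4])
E
python3 plan.py 609.5 -43 43 1.4 3 1
```

```text
5.75 [609.96365916 -42.04131314  95.03255747] [-1.57060579e+00 -1.47424070e-04  1.39841117e+00] [ 0.39  0.82 -0.62  1.73  0.63  0.8   0.87]
wheel_center [(array([606., -41.,  60.]), 0.93)]
pointer [(array([652., 116.,  35.]), 0.72)]
marker_line [(array([740., 139.,  34.]), 0.94), (array([655., 150.,  31.]), 0.79)]
-0.01 0.35 0.01 0.02 0 0 1.0; -0.01 0.36 0 0 0 0 1.0; -0.01 0.35 0.01 0 0 0 1.0
end [609.4 -43.1  42.9] [-1.57 -0.    1.4 ]
```

View pics/w2.png

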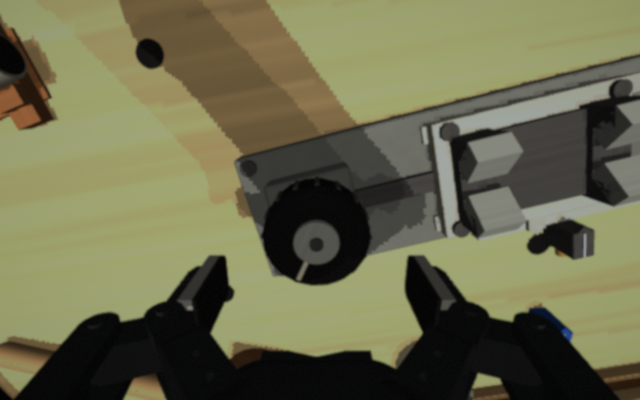

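Run:
```python
from h import *
st=ctrl.read_state();im=get_image("wrist")
print(onz(im,(316,244),77,st),onz(im,(244.5,161),18,st))
for x in np.array([[609.5,-43,43]]): print(proj(im,x,st))
```

```text
[612.54778637 -41.82948908  77.        ] [566.64833293 -86.75885333  18.        ]
[313.59073454 218.23366836]
```

Emit:
{"op": "step_arm", "data": {
  "moves": "-0.01 0.35 0.01 0 0 0 1; -0.01 0.36 0 0 0 0 1; -0.01 0.35 0.01 0 0 0 1; 0 0 0 0 0 0 1; 0 0 0 0 0 0 0.3; 0 0 0 0 0 0 0.3; 0 0 0 0 0 0 0.3; 0 0 0 0 0 0 0.3; 0 0 0 0 0 0 0.3"
}}

```text
clock: 6.9
eef_pos: [609.7, -42.1, 43.6]
tool_rot: [-1.573, -0.001, 1.402]
force: [-1.3, 1.2, 6.5]
width: 62.3
```

Emit:
{"op": "step_arm", "data": {
  "moves": "0 0 0 0 0.5 0 0.3; 0 0 0 0 1 0 0.3; 0 0 0 0 1 0 0.3; 0 0 0 0 1 0 0.3; 0 0 0 0 1 0 0.3; 0 0 0 0 1 0 0.3"
}}

```text
clock: 7.5
eef_pos: [609.5, -42.6, 43.6]
tool_rot: [-1.572, -0.002, 0.737]
force: [-3.3, 0.1, 5.9]
width: 62.3
```

Run:
```python
from h import *
st=ctrl.read_state();im=get_image("wrist");cv2.imwrite("pics/w3.png",im["color"])
print(st["clock"],st["eef_pos"],st["tool_rot"],st["qpos"].round(2),st["force"].round(1),st["torque"].round(2))
for t in["pointer","marker_line"]:
    print(t,[(np.round(r["position"]),round(r["conf"],2)) for r in nets.place_of(im,t)][:4])
```

```text
7.5 [609.47824658 -42.62909341  43.62884353] [-1.57211189 -0.00159212  0.73711727] [ 0.27  0.85 -0.4   1.76  0.51  0.63  0.31] [-3.3  0.1  5.9] [0.24 0.35 0.19]
pointer [(array([651., 126.,  30.]), 0.97)]
marker_line []
```

View pics/w3.png

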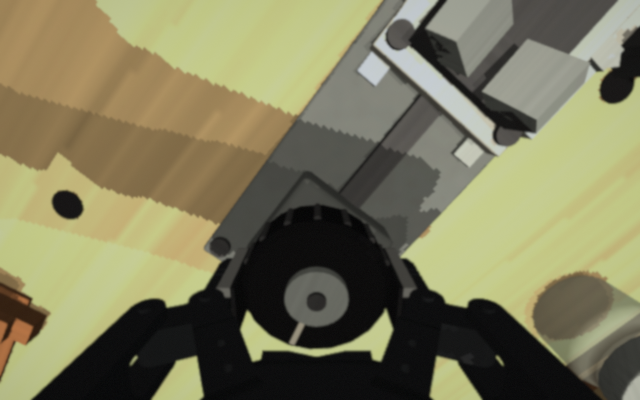

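Emit:
{"op": "step_arm", "data": {
  "moves": "0 0 0 0 1 0 0.3; 0 0 0 0 1 0 0.3; 0 0 0 0 1 0 0.3; 0 0 0 0 1 0 0.3; 0 0 0 0 1 0 0.3; 0 0 0 0 1 0 0.3; 0 0 0 0 1 0 0.3; 0 0 0 0 1 0 0.3; 0 0 0 0 1 0 0.3; 0 0 0 0 1 0 0.3; 0 0 0 0 1 0 0.3; 0 0 0 0 1 0 0.3; 0 0 0 0 1 0 0.3; 0 0 0 0 0.5 0 0.3; 0 0 0 0 0 0 0.3"
}}

```text
clock: 9.15
eef_pos: [608.1, -42.6, 43.6]
tool_rot: [-1.571, 0.001, -0.879]
force: [-4.7, 1.6, 10.0]
width: 62.3
```

Run:
```python
from h import *
st=ctrl.read_state()
print(st["clock"],st["eef_pos"],st["tool_rot"],st["qpos"].round(2),st["force"].round(1),st["torque"].round(2))
im=get_image("top");cv2.imwrite("pics/t3.png",cv2.resize(im["color"][180:280,160:320],None,fx=5,fy=5,interpolation=cv2.INTER_CUBIC))
im2=get_image("scene");u,v=proj(im2,[650,130,34]).astype(int)
cv2.imwrite("pics/s3.png",cv2.resize(im2["color"][v-30:v+30,u-45:u+45],None,fx=8,fy=8,interpolation=cv2.INTER_CUBIC));print(u,v)
for i in(im,im2):
  for t in["pointer","marker_line"]:
    print(t,[(np.round(r["position"]),round(r["conf"],2)) for r in nets.place_of(i,t)][:4])
```

```text
9.15 [608.13595709 -42.62806067  43.58437366] [-1.57120825e+00  6.40979016e-04 -8.79474664e-01] [ 0.01  0.82  0.02  1.77 -0.03  0.55 -0.83] [-4.7  1.6 10. ] [-0.22  0.7  -0.12]
437 193
pointer [(array([646., 141.,  33.]), 0.61)]
marker_line [(array([743., 143.,  33.]), 0.48), (array([654., 148.,  32.]), 0.44)]
pointer [(array([650., 143.,  35.]), 0.96)]
marker_line [(array([746., 148.,  36.]), 0.69), (array([655., 151.,  31.]), 0.45)]
```

View pics/s3.png

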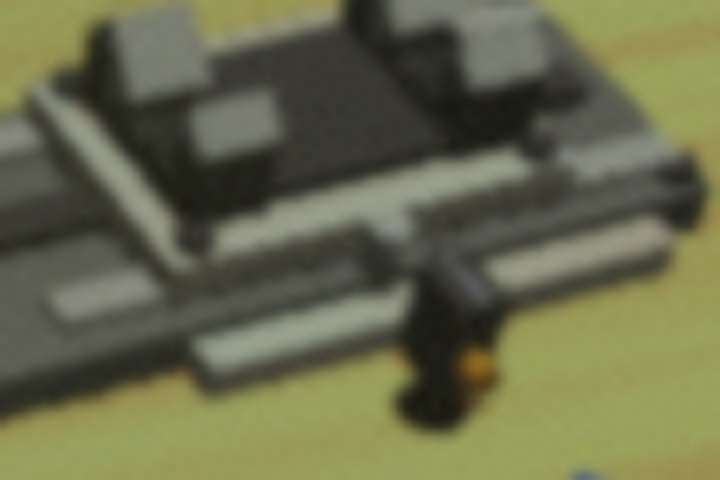

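View pics/t3.png

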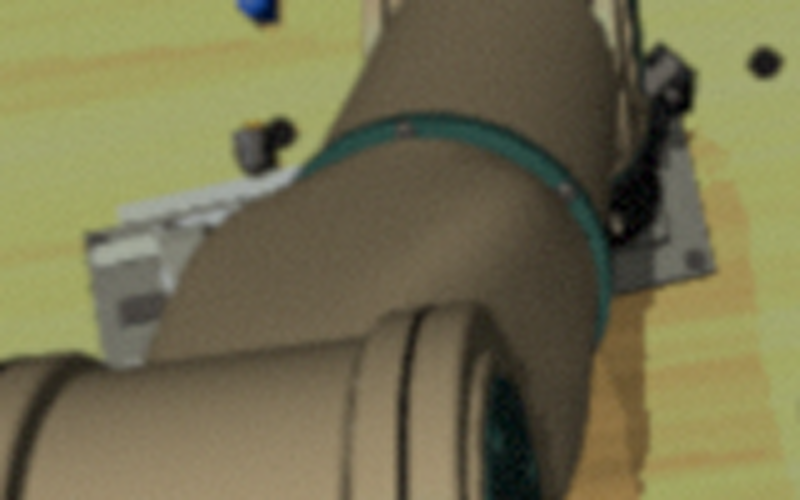

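Emit:
{"op": "step_arm", "data": {
  "moves": "0 0 0 0 1 0 0.3; 0 0 0 0 1 0 0.3; 0 0 0 0 1 0 0.3; 0 0 0 0 0 0 0.3; 0 0 0 0 0 0 0.3; 0 0 0 0 0 0 1; 0 0 0 0 0 0 1; 0 0 0 0 0 0 1; 0 0 0 0 0 0 1"
}}

```text
clock: 10.35
eef_pos: [609.0, -43.1, 41.8]
tool_rot: [-1.57, -0.0, -1.239]
force: [0.0, -0.2, 0.2]
width: 85.5
```

```bash
python3 plan.py 608.5 -43 90 -1.1 2 1;python3 - <<'E'
from plan import *
st=ctrl.read_state();st=dict(st);print(st["clock"],st["eef_pos"],st["tool_rot"],st["width"])
st["eef_pos"]=np.array([608.5,-43,90]);
plan([608,20,170],0.0,11,1,st)
E
```

```text
0 -0.48 0 0 -0.58 0 1.0; -0.01 -0.48 -0.01 0 -0.58 0 1.0
end [608.4 -42.8  89.8] [-1.57  -0.    -1.099]
10.35 [609.04380267 -43.07402442  41.83902409] [-1.57033516e+00 -6.05722237e-05 -1.23863773e+00] 85.50385075834157
-0.11 -0.15 0.04 0 -0.94 0 1; -0.1 -0.14 0.04 0 -0.94 0 1; -0.1 -0.15 0.07 0 -0.94 0 1; -0.09 -0.14 0.07 0 -0.93 0 1; -0.08 -0.15 0.08 0 -0.94 0 1; -0.08 -0.14 0.09 0 -0.94 0 1; -0.06 -0.15 0.09 0 -0.94 0 1; -0.05 -0.14 0.1 0 -0.94 0 1; -0.04 -0.15 0.11 0 -0.94 0 1; -0.02 -0.14 0.11 0 -0.93 0 1; -0.02 -0.15 0.12 0 -0.94 0 1
end [607.9  20.2 170. ] [-1.571 -0.    -0.   ]
```

Emit:
{"op": "step_arm", "data": {
  "moves": "0 -0.48 0 0 0 0 1; 0 -0.48 0 0 0 0 1; -0.11 -0.15 0.04 0 -0.94 0 1; -0.1 -0.14 0.04 0 -0.94 0 1; -0.1 -0.15 0.07 0 -0.94 0 1; -0.09 -0.14 0.07 0 -0.93 0 1; -0.08 -0.15 0.08 0 -0.94 0 1; -0.08 -0.14 0.09 0 -0.94 0 1; -0.06 -0.15 0.09 0 -0.94 0 1; -0.05 -0.14 0.1 0 -0.94 0 1; -0.04 -0.15 0.11 0 -0.94 0 1; -0.02 -0.14 0.11 0 -0.93 0 1; -0.02 -0.15 0.12 0 -0.94 0 1; 0 0 0 0 0 0 1; 0 0 0 0 0 0 1; 0 0 0 0 0 0 1"
}}

```text
clock: 11.95
eef_pos: [607.8, 19.5, 169.3]
tool_rot: [-1.571, 0.001, -0.003]
force: [-0.4, 0.5, 0.3]
width: 85.4
```

Run:
```python
from h import *
st=ctrl.read_state();im=get_image("wrist");cv2.imwrite("pics/w4.png",im["color"])
print(st["clock"],st["eef_pos"],st["tool_rot"],st["qpos"].round(2),abs(st["qd"]).max())
u,v=proj(im,[653,147,34],st).astype(int);print(u,v)
x0,y0=u-60,max(0,v-45);cv2.imwrite("pics/w4c.png",cv2.resize(im["color"][y0:y0+90,x0:x0+120],None,fx=6,fy=6,interpolation=cv2.INTER_CUBIC));print(x0,y0)
for t in["pointer","marker_line","v_seat"]:
    print(t,[(np.round(r["position"],1),round(r["conf"],2)) for r in nets.place_of(im,t)][:4])
```

```text
11.95 [607.83855097  19.46156541 169.28628022] [-1.57133950e+00  8.73086917e-04 -2.78477827e-03] [ 0.05  0.65 -0.21  1.7   0.18  0.82 -0.24] 0.004418190626438949
370 38
310 0
pointer [(array([649.2, 147.6,  31.8]), 0.92)]
marker_line [(array([653.7, 150.2,  32.4]), 0.72), (array([741. , 138.1,  36.3]), 0.64)]
v_seat [(array([595.9, 142.6,  72.3]), 0.68)]
```

View pics/w4.png

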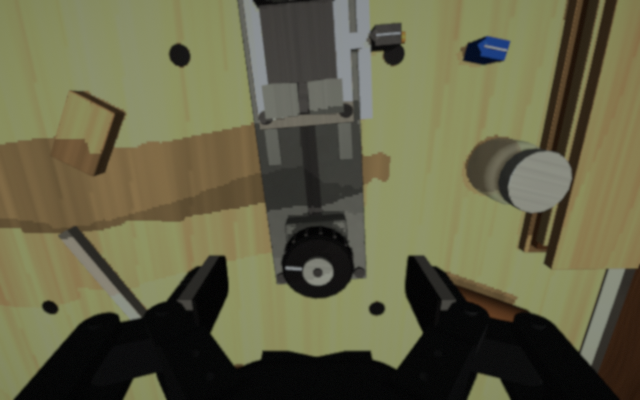

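View pics/w4c.png

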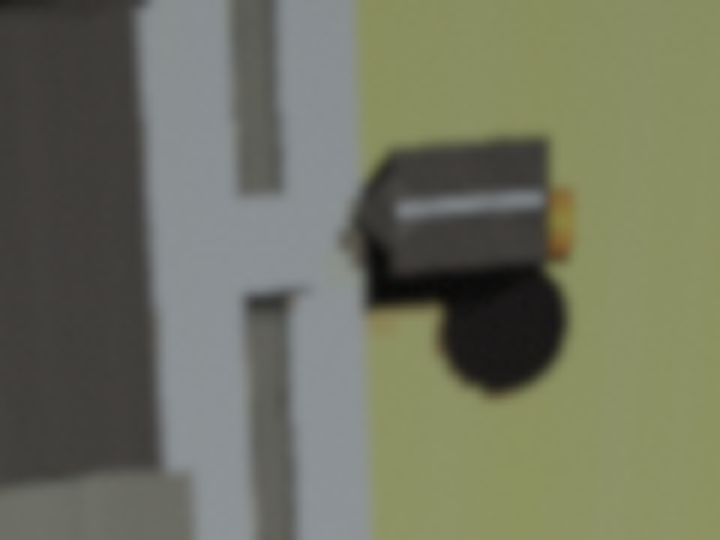

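Run:
```python
from h import *
st=ctrl.read_state();im=get_image("wrist")
c=lambda x,y:(x/6+310,y/6)
th=0.081;yh=np.array([-math.sin(th),math.cos(th),0])
for n,p in dict(ptip=(345,243),pm=(290,243),mtip=(362,215),wl0=(395,211),wl1=(545,200),mc0=(395,153),mc1=(395,270),mb0=(548,140),mb1=(548,260)).items():
    w=onz(im,c(*p),34,st);print(n,w.round(1),round(w@yh,1))
# jig yaw from base edges & V block
for n,p in dict(l0=(280,281),l1=(262,130),r0=(366,278)).items(): print(n,onz(im,p,18,st).round(1))
print("wheelhub",onz(im,(317.5,272),77,st))
```

```text
ptip [651.  146.2  34. ] 93.0
pm [643.5 146.2  34. ] 93.6
mtip [653.2 149.7  34. ] 96.3
wl0 [657.7 150.2  34. ] 96.5
wl1 [678.1 151.7  34. ] 96.3
mc0 [657.3 157.3  34. ] 103.6
mc1 [658.1 142.8  34. ] 89.1
mb0 [677.9 159.   34. ] 103.6
mb1 [679.1 144.2  34. ] 88.8
l0 [568.9 -90.3  18. ]
l1 [557.8  72.6  18. ]
r0 [663.5 -86.6  18. ]
wheelhub [609.9049287  -43.62073636  77.        ]
```

```bash
python3 plan.py 609.3 -43 95 0.15 3 1;python3 - <<'E'
from plan import *
st=dict(ctrl.read_state());st["eef_pos"]=np.array([609.3,-43,95]);st["tool_rot"]=[-math.pi/2,0,.15]
plan([609.3,-43,42.5],0.15,2,1,st)
E
```

```text
0.01 0.5 -0.42 0 -0.42 0 1.0; -0.01 0.49 -0.42 0 -0.42 0 1.0; -0.04 0.5 -0.42 0 -0.42 0 1.0
end [609.1 -43.1  95.1] [-1.571  0.     0.15 ]
0 0.52 0 0 0 0 1; 0 0.53 0 0 0 0 1
end [609.3 -43.   42.5] [-1.571  0.     0.15 ]
```

Emit:
{"op": "step_arm", "data": {
  "moves": "0.01 0.5 -0.42 0 -0.42 0 1; -0.01 0.49 -0.42 0 -0.42 0 1; -0.04 0.5 -0.42 0 -0.42 0 1; 0 0 0 0 0 0 1; 0 0.35 0 0 0 0 1; 0 0.35 0 0 0 0 1; 0 0.35 0 0 0 0 1; 0 0 0 0 0 0 1; 0 0 0 0 0 0 0.3; 0 0 0 0 0 0 0.3; 0 0 0 0 0 0 0.3; 0 0 0 0 0 0 0.3; 0 0 0 0 0 0 0.3; 0 0 0 0 0 0 0.3; 0 0 0 0 0.6 0 0.3; 0 0 0 0 1 0 0.3; 0 0 0 0 0.65 0 0.3; 0 0 0 0 0 0 0.3; 0 0 0 0 0 0 0.3; 0 0 0 0 0 0 0.3"
}}

```text
clock: 14.2
eef_pos: [608.7, -42.5, 44.6]
tool_rot: [-1.571, 0.001, -0.12]
force: [-3.8, 1.0, 6.6]
width: 62.0
```

Run:
```python
from plan import *
st=dict(ctrl.read_state());print(st["torque"]);st["eef_pos"]=np.array([608.7,-42.5,94.6])
plan([608,30,170],0.05,3,1,st)
```

```text
[ 0.16839622  0.89139386 -0.09726007]
-0.06 -0.5 0.48 0 -0.47 -0.01 1; -0.04 -0.51 0.48 0 -0.47 0 1; -0.01 -0.5 0.48 0 -0.47 0 1
end [607.8  29.8 170.1] [-1.571 -0.     0.05 ]
```

Emit:
{"op": "step_arm", "data": {
  "moves": "0 0 0 0 0 0 1; 0 0 0 0 0 0 1; 0 0 0 0 0 0 1; 0 -0.5 0 0 0 0 1; 0 -0.5 0 0 0 0 1; -0.06 -0.5 0.49 0 -0.47 0 1; -0.03 -0.5 0.49 0 -0.47 0 1; 0 -0.5 0.49 0 -0.47 0 1; 0 0 0 0 0 0 1; 0 0 0 0 0 0 1; 0 0 0 0 0 0 1"
}}

```text
clock: 15.3
eef_pos: [608.8, 29.1, 166.9]
tool_rot: [-1.572, 0.002, 0.048]
force: [-1.2, -0.5, -0.0]
width: 85.6
```

Run:
```python
from h import *
st=ctrl.read_state();im=get_image("wrist");cv2.imwrite("pics/w5.png",im["color"])
print(st["clock"],st["eef_pos"],st["tool_rot"],st["qpos"].round(2),abs(st["qd"]).max())
u,v=proj(im,[653,147,34],st).astype(int);print(u,v)
x0,y0=u-60,max(0,v-45);cv2.imwrite("pics/w5c.png",cv2.resize(im["color"][y0:y0+90,x0:x0+120],None,fx=6,fy=6,interpolation=cv2.INTER_CUBIC));print(x0,y0)
for t in["pointer","marker_line","v_seat"]:
    print(t,[(np.round(r["position"],1),round(r["conf"],2)) for r in nets.place_of(im,t)][:4])
```

```text
15.3 [608.82320263  29.08497809 166.94346268] [-1.57212812  0.00170466  0.04822768] [ 0.04  0.65 -0.22  1.69  0.18  0.82 -0.21] 0.009399374548143803
375 53
315 8
pointer []
marker_line [(array([737.7, 137.5,  37.3]), 0.83), (array([655.9, 149.6,  35.2]), 0.66)]
v_seat [(array([596. , 143.1,  71.5]), 0.67)]
```

View pics/w5c.png

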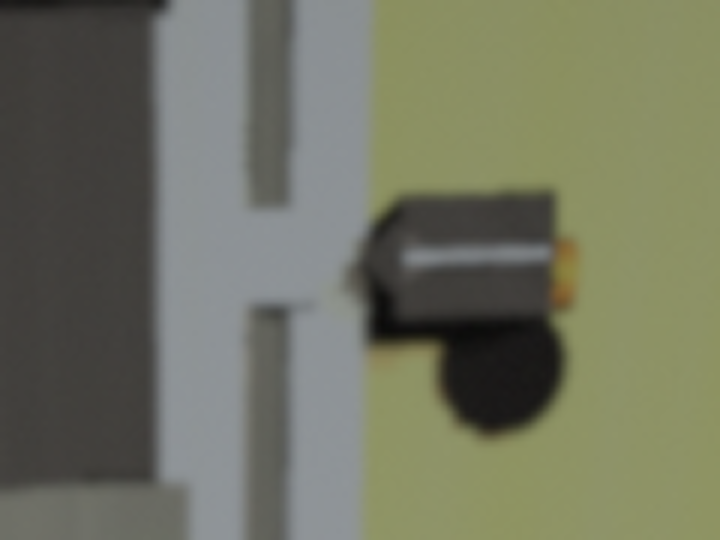

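View pics/w5.png

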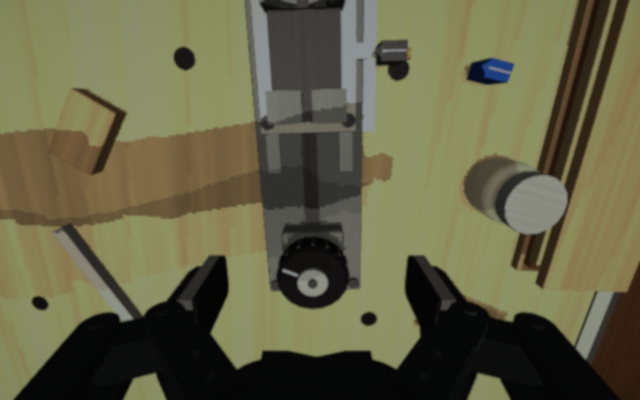

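Run:
```python
from h import *
st=ctrl.read_state();im=get_image("wrist")
c=lambda x,y:(x/6+315,y/6+8)
th=0.078;yh=np.array([-math.sin(th),math.cos(th),0])
for n,p in dict(pm=(270,256),ptip=(358,258),mtip=(365,262),wl0=(405,260),wl1=(550,250)).items():
    w=onz(im,c(*p),34,st);print(n,w.round(1),round(w@yh,1))
cv2.imwrite("pics/w5d.png",cv2.resize(im["color"][30:75,340:400],None,fx=12,fy=12,interpolation=cv2.INTER_CUBIC))
```

```text
pm [639.7 149.4  34. ] 99.1
ptip [651.8 149.8  34. ] 98.6
mtip [652.8 149.4  34. ] 98.0
wl0 [658.3 149.9  34. ] 98.2
wl1 [678.  152.2  34. ] 98.9
```

View pics/w5d.png

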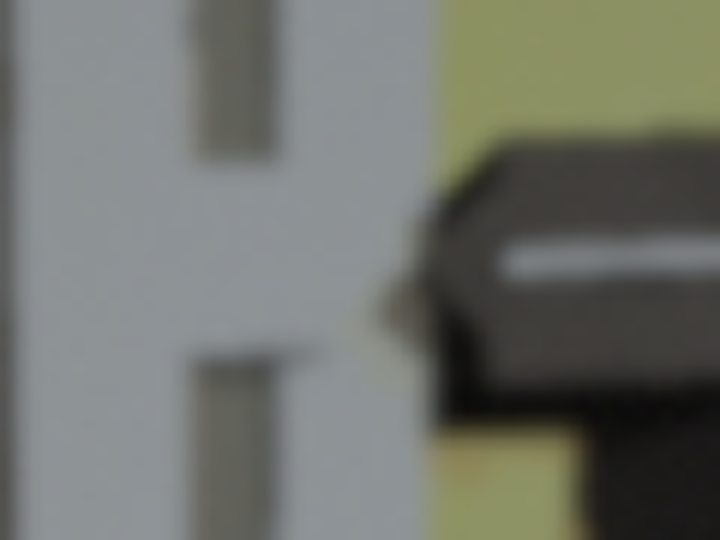

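```bash
python3 plan.py 482 -299 140 0.155 9 1
```

```text
-0.32 0.06 -0.72 0 -0.1 -0.01 1.0; -0.32 0.06 -0.71 0 -0.1 0 1.0; -0.34 0.06 -0.71 0 -0.09 0 1.0; -0.34 0.06 -0.7 0 -0.1 0 1.0; -0.35 0.06 -0.7 0 -0.1 0 1.0; -0.36 0.06 -0.7 0 -0.1 0 1.0; -0.37 0.06 -0.69 0 -0.1 0 1.0; -0.38 0.06 -0.69 0 -0.1 0 1.0; -0.38 0.06 -0.68 0 -0.09 0 1.0
end [ 482.  -299.   140.2] [-1.571  0.     0.154]
```

Emit:
{"op": "step_arm", "data": {
  "moves": "-0.32 0.06 -0.72 0 -0.1 0 1; -0.32 0.06 -0.71 0 -0.1 0 1; -0.34 0.06 -0.71 0 -0.09 0 1; -0.34 0.06 -0.7 0 -0.1 0 1; -0.35 0.06 -0.7 0 -0.1 0 1; -0.36 0.06 -0.7 0 -0.1 0 1; -0.37 0.06 -0.69 0 -0.1 0 1; -0.38 0.06 -0.69 0 -0.1 0 1; -0.38 0.06 -0.68 0 -0.09 0 1; 0 0 0 0 0 0 1; 0 0 0 0 0 0 1; 0 0 0 0 0 0 1; 0 0 0 0 0 0 1"
}}

```text
clock: 16.85
eef_pos: [483.6, -296.7, 140.9]
tool_rot: [-1.57, -0.001, 0.158]
force: [0.8, -0.5, 0.6]
width: 85.5
```

Run:
```python
from h import *
st=ctrl.read_state();im=get_image("wrist");cv2.imwrite("pics/w6.png",im["color"])
print(st["clock"],st["eef_pos"],st["tool_rot"],st["qpos"].round(2),abs(st["qd"]).max())
print([(np.round(r["position"],1),round(r["conf"],2)) for r in nets.place_of(im,"tube")],[(np.round(r["position"],1),round(r["conf"],2)) for r in nets.place_of(im,"rest")])
for r in nets.cut_out(im,"tube")[:2]:
    ys,xs=np.nonzero(r["pixels"]);P=np.array([onz(im,q,31,st)[:2] for q in zip(xs,ys)]);w,V=np.linalg.eigh(np.cov(P.T));print(r["conf"],P.mean(0),V[:,1],np.sqrt(w*12))
```

```text
16.85 [ 483.57756483 -296.72743316  140.90557951] [-1.57021010e+00 -6.53507371e-04  1.58092221e-01] [ 0.68  0.64 -0.27  1.83  0.25  0.7   0.42] 0.0043559784050140535
[(array([ 572.9, -479.4,   16.8]), 0.88), (array([ 480. , -297.9,   31. ]), 0.67)] [(array([ 481. , -297.9,   30.6]), 0.27)]
0.95 [ 589.09708604 -447.62817415] [-0.76338645 -0.64594205] [28.53573603 47.40586049]
0.57 [ 482.31558569 -293.20851438] [-0.16357668  0.98653062] [ 31.77619288 168.55625385]
```

View pics/w6.png

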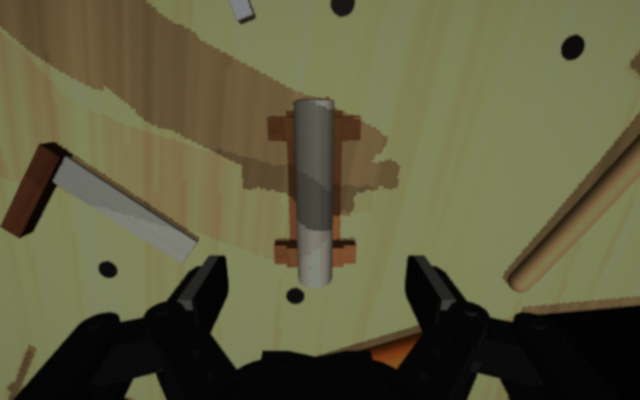

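```bash
python3 plan.py 482.5 -298 10 0.162 6 1
```

```text
0 0.44 0 0 -0.01 0 1.0; -0.01 0.43 0 0 0 0 1.0; 0 0.44 0 0 -0.01 0 1.0; 0 0.44 -0.01 0 -0.01 0 1.0; 0 0.43 0 0 0 0 1.0; -0.01 0.44 0 0 -0.01 0 1.0
end [ 482.4 -298.1    9.9] [-1.571 -0.     0.162]
```

Emit:
{"op": "step_arm", "data": {
  "moves": "-0.01 0.44 -0.01 0 -0.01 0 1; -0.01 0.43 0 0 0 0 1; 0 0.44 0 0 -0.01 0 1; 0 0.44 -0.01 0 -0.01 0 1; 0 0.43 0 0 0 0 1; 0 0.44 0 0 -0.01 0 1; 0 0 0 0 0 0 1; 0 0 0 0 0 0 1; 0 0 0 0 0 0 0.25; 0 0 0 0 0 0 0.25; 0 0 0 0 0 0 0.25; 0 0 0 0 0 0 0.25; 0 0 0 0 0 0 0.25; 0 0 0 0 0 0 0.25; 0 0 0 0 0 0 0.25; 0 0 0 0 0 0 0.25; 0 0 0 0 0 0 0.25"
}}

```text
clock: 18.75
eef_pos: [482.3, -299.7, 10.7]
tool_rot: [-1.572, -0.001, 0.16]
force: [-0.8, 1.1, 5.1]
width: 30.5
```

Run:
```python
from plan import *
st=dict(ctrl.read_state());st["eef_pos"]=np.array(st["eef_pos"])+[0,0,120]
plan([595.3,144,130],0.08,11,0.25,st)
```

```text
0.33 0 0.76 0.01 0.06 0.01 0.25; 0.33 0 0.77 0 0.06 0 0.25; 0.32 0 0.77 0 0.06 0 0.25; 0.31 0.01 0.77 0 0.06 0 0.25; 0.31 0 0.77 0 0.06 0 0.25; 0.31 0 0.78 0 0.07 0 0.25; 0.3 0 0.77 0 0.06 0 0.25; 0.29 0 0.78 0 0.06 0 0.25; 0.28 0 0.78 0 0.06 0 0.25; 0.28 0 0.79 0 0.06 0 0.25; 0.28 0.01 0.78 0 0.06 0 0.25
end [595.3 143.8 129.8] [-1.57  0.    0.08]
```

Emit:
{"op": "step_arm", "data": {
  "moves": "0 -0.2 0 0 0 0 0.25; 0 -0.4 0 0 0 0 0.25; 0 -0.6 0 0 0 0 0.25; 0 -0.6 0 0 0 0 0.25; 0 -0.6 0 0 0 0 0.25; 0 0 0 0 0 0 0.25; 0 0 0 0 0 0 0.25; 0 0 0 0 0 0 0.25"
}}

```text
clock: 19.55
eef_pos: [480.9, -299.0, 129.0]
tool_rot: [-1.57, 0.002, 0.161]
force: [-0.2, 0.6, -2.2]
width: 30.6
```

Run:
```python
from h import *
st=ctrl.read_state();im=get_image("wrist");cv2.imwrite("pics/w7.png",im["color"])
print(st["clock"],st["eef_pos"],st["tool_rot"],st["force"],st["width"])
```

```text
19.55 [ 480.89689587 -299.02940331  128.97516338] [-1.56959243  0.00177439  0.16051309] [-0.19551581  0.59280983 -2.22577004] 30.6025600387121
```

View pics/w7.png

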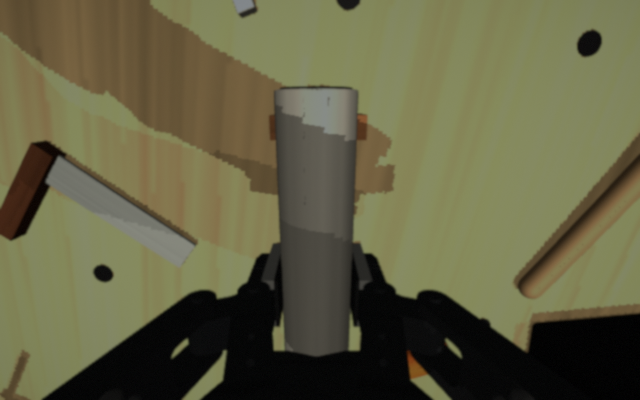

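Run:
```python
from h import *
from scipy.optimize import least_squares
im=get_image("wrist");T=np.array(im["T_tool_cam"]);print(T.round(3),im["cx"],im["cy"])
g=cv2.GaussianBlur(cv2.cvtColor(im["color"],cv2.COLOR_BGR2GRAY),(3,3),0).astype(float)
cv2.imwrite("pics/w7c.png",cv2.resize(im["color"][60:260,240:400],None,fx=3,fy=3,interpolation=cv2.INTER_CUBIC))
m=nets.cut_out(im,"tube")
for r in m: print(r["conf"],r["pixels"].sum())
p=max(m,key=lambda r:r["pixels"].sum())["pixels"]
rays=[];side=[]
for row in range(100,235,4):
    xs=np.nonzero(p[row])[0]
    if len(xs)<20: continue
    if row%20==0: print(row,xs.min(),xs.max())
    for s,x in((-1,xs.min()-.0),(1,xs.max()+1.0)):
        rays.append(T[:3,:3]@und(im,(x-.5,row)));side.append(s)
rays=np.array(rays);o=T[:3,3]
# tube: axis point (x0, y=-h, 0), dir (a,b,1)
def f(q):
    x0,h,a,b=q;P=np.array([x0,-h,0]);d=np.array([a,b,1]);d/=np.linalg.norm(d)
    n=np.cross(rays,d);L=np.linalg.norm(n,axis=1)
    return (n@(P-o))/L*1.0
def res(q):
    v=f(q); return abs(v)-16
s=least_squares(res,[0,21,0,0],loss='soft_l1');print(s.x,np.abs(s.fun).mean(),np.linalg.inv(s.jac.T@s.jac).diagonal()**.5*np.std(s.fun))
top=T[:3,:3]@und(im,(316,89));print("end ray at h=37,21:",[ (o+top*((-hh-o[1])/top[1])).round(1) for hh in(37,21)])
print(ctrl.read_state()["clock"])
```

```text
[[ 1.00000e+00  1.00000e-03  1.00000e-03  6.61000e-01]
 [-1.00000e-03 -3.03000e-01  9.53000e-01 -1.42916e+02]
 [ 1.00000e-03 -9.53000e-01 -3.03000e-01  7.74990e+01]
 [ 0.00000e+00  0.00000e+00  0.00000e+00  1.00000e+00]] 316.21597793263965 199.44668848921583
0.63 19996
0.52 233
100 274 358
120 275 357
140 276 356
160 277 355
180 278 355
200 278 355
220 278 354
[ 1.25471742e+00  2.22138494e+01 -9.28874339e-03  3.45917093e-02] 0.11505863124234698 [0.06299369 0.48056792 0.0011454  0.00873487]
end ray at h=37,21: [array([  0.7, -37. ,  81.6]), array([  0.7, -21. ,  82.3])]
19.7
```

View pics/w7c.png

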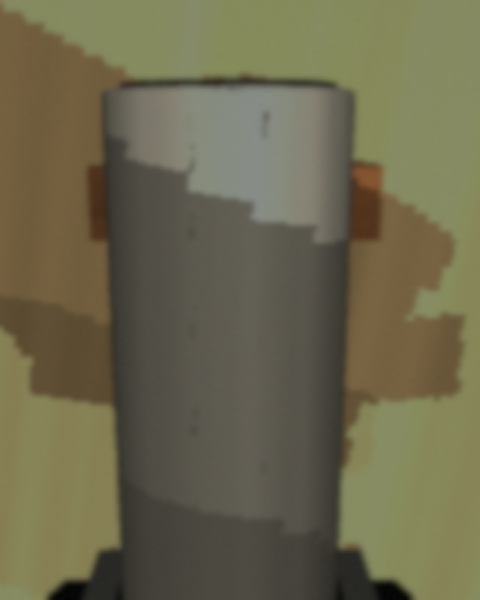

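Emit:
{"op": "step_arm", "data": {
  "moves": "0.33 0 0.76 0 0.06 0 0.25; 0.33 0 0.77 0 0.06 0 0.25; 0.32 0 0.77 0 0.06 0 0.25; 0.31 0.01 0.77 0 0.06 0 0.25; 0.31 0 0.77 0 0.06 0 0.25; 0.31 0 0.78 0 0.07 0 0.25; 0.3 0 0.77 0 0.06 0 0.25; 0.29 0 0.78 0 0.06 0 0.25; 0.28 0 0.78 0 0.06 0 0.25; 0.28 0 0.79 0 0.06 0 0.25; 0.28 0.01 0.78 0 0.06 0 0.25; 0 0 0 0 0 0 0.25; 0 0 0 0 0 0 0.25; 0 0 0 0 0 0 0.25; 0 0 0 0 0 0 0.25"
}}

```text
clock: 21.2
eef_pos: [594.7, 142.2, 128.4]
tool_rot: [-1.572, 0.001, 0.078]
force: [0.6, 0.1, -0.5]
width: 30.5
```

Run:
```python
from h import *
st=ctrl.read_state();im=get_image("wrist");cv2.imwrite("pics/w8.png",im["color"])
print(st["clock"],st["eef_pos"],st["tool_rot"],st["force"].round(1),st["torque"].round(2),st["width"])
im2=get_image("scene");u,v=proj(im2,[610,120,60]).astype(int)
cv2.imwrite("pics/s8.png",cv2.resize(im2["color"][v-60:v+50,u-80:u+80],None,fx=5,fy=5,interpolation=cv2.INTER_CUBIC))
for i in(im,im2):
  for t in["pointer","marker_line","v_seat","tube"]:
    print(t,[(np.round(r["position"],1),round(r["conf"],2)) for r in nets.place_of(i,t)][:3])
```

```text
21.2 [594.71393183 142.15143268 128.41316414] [-1.57198505e+00  1.03053610e-03  7.79513496e-02] [ 0.6  0.1 -0.5] [-0.06 -0.02 -0.02] 30.463023014148515
pointer [(array([649. , 151.6,  33.7]), 0.75)]
marker_line [(array([656.9, 150.3,  33.6]), 0.66), (array([742.4, 141.6,  35.1]), 0.59)]
v_seat [(array([649.4, 151.2,  36.5]), 0.69)]
tube [(array([594.5, 146.5, 149.4]), 0.57)]
pointer [(array([649.3, 150. ,  32.9]), 0.58)]
marker_line [(array([654.6, 150. ,  33.7]), 0.73), (array([742. , 146.1,  33.9]), 0.46)]
v_seat [(array([590.7, 142.1,  67. ]), 0.88)]
tube [(array([ 575.8, -484.3,   17.7]), 0.81), (array([594.6, 143.7, 147.9]), 0.79)]
```

View pics/w8.png

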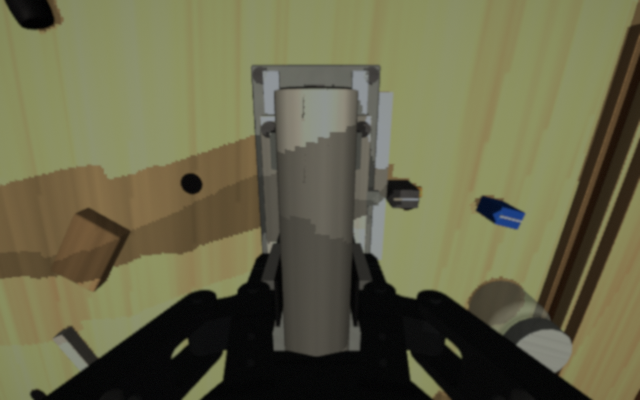

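View pics/s8.png

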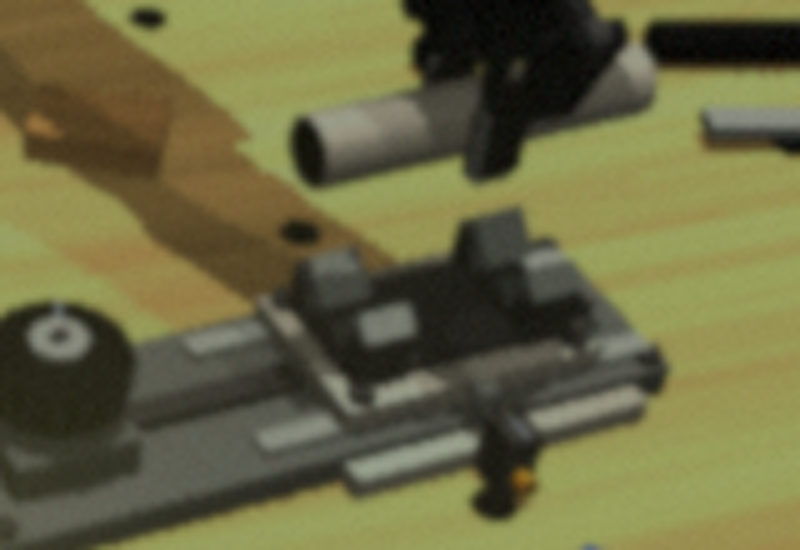

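Run:
```python
from h import *
st=ctrl.read_state();im=get_image("wrist");Rt=Ro.from_euler('xyz',st["tool_rot"])
c=im["color"];cv2.imwrite("pics/w8a.png",cv2.resize(c[50:230,230:430],None,fx=3.9,fy=3.3,interpolation=cv2.INTER_CUBIC))
for p,z in(((252,67),18),((381,66),18),((266.5,128.5),40),((362,128),40),((256,160),18),((260,240),18)):
    w=onz(im,p,z,st);print(p,w.round(1),Rt.inv().apply(w-st["eef_pos"]).round(1))
```

```text
(252, 67) [538.4 243.4  18. ] [-48.4 110.9 103.5]
(381, 66) [636.9 252.1  18. ] [ 50.5 110.9 104.3]
(266.5, 128.5) [554.4 200.   40. ] [-35.9  88.9  59. ]
(362, 128) [624.8 206.1  40. ] [34.7 88.9 59.4]
(256, 160) [543.2 171.5  18. ] [-49.4 110.9  31.5]
(260, 240) [548.4  98.5  18. ] [-50.1 110.9 -41.6]
```

View pics/w8a.png

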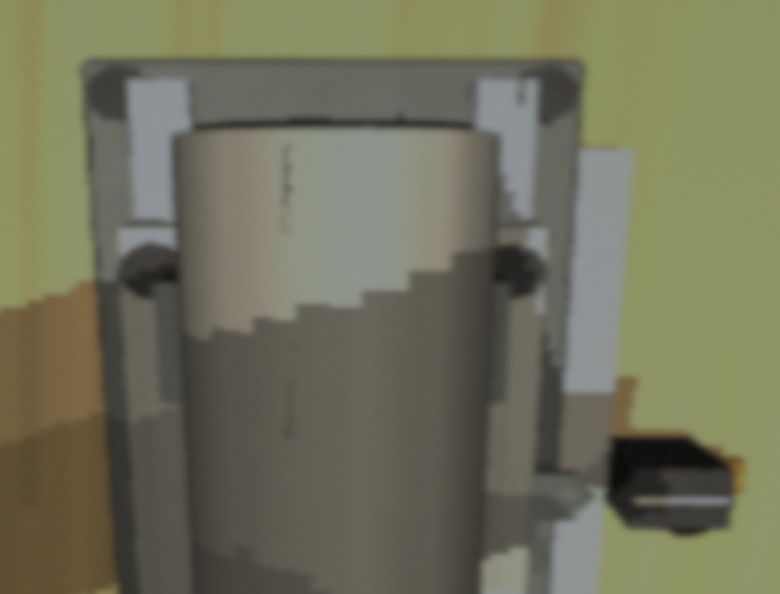

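Emit:
{"op": "step_arm", "data": {
  "moves": "0 0.36 0 0 0 0 0.25; 0 0.36 0 0 0 0 0.25; 0 0.36 0 0 0 0 0.25; 0 0.3 0 0 0 0 0.25; 0 0 0 0 0 0 0.25; 0 0 0 0 0 0 0.25; 0 0.02 0 0 0 0 0.25; 0 0.02 0 0 0 0 0.25; 0 0.02 0 0 0 0 0.25; 0 0 0 0 0 0 0.25; 0 0 0 0 0 0 0.25"
}}

```text
clock: 22.85
eef_pos: [595.0, 144.1, 57.0]
tool_rot: [-1.571, -0.0, 0.08]
force: [-0.4, -0.5, -2.0]
width: 30.2
```

```bash
cat > s.py <<'E'
from h import *
s=ctrl.read_state();print(s["clock"],s["eef_pos"].round(1),np.round(s["tool_rot"],4),s["force"].round(1),s["torque"].round(2),Ro.from_euler('xyz',s["tool_rot"]).inv().apply(s["torque"]).round(2),s["width"])
E
python3 s.py
```

```text
22.85 [595.  144.1  57. ] [-1.5708e+00 -3.0000e-04  8.0200e-02] [-0.4 -0.5 -2. ] [-0.01 -0.01 -0.04] [-0.01  0.04 -0.01] 30.182254372227383
```

Emit:
{"op": "step_arm", "data": {
  "moves": "0 0.03 0 0 0 0 0.25; 0 0.03 0 0 0 0 0.25; 0 0.03 0 0 0 0 0.25; 0 0.02 0 0 0 0 0.25; 0 0 0 0 0 0 0.25; 0 0 0 0 0 0 0.25"
}}

```text
clock: 23.45
eef_pos: [594.9, 144.1, 52.6]
tool_rot: [-1.571, -0.0, 0.08]
force: [-2.8, -0.7, 9.1]
width: 30.2
```

```bash
python3 s.py
```

```text
23.45 [594.9 144.1  52.6] [-1.5711e+00 -2.0000e-04  8.0100e-02] [-2.8 -0.7  9.1] [-0.26  0.57 -0.05] [-0.21  0.05  0.59] 30.163977833799343
```

Emit:
{"op": "step_arm", "data": {
  "moves": "-0.02 0 0 0 0 0 0.25; 0 0.02 0 0 0 0 0.25; 0 0 0 0 0 0 0.25; 0 0 0 0 0 0 0.25"
}}

```text
clock: 23.85
eef_pos: [594.3, 144.1, 52.0]
tool_rot: [-1.571, -0.001, 0.08]
force: [-3.4, -0.6, 13.3]
width: 30.4
```

```bash
python3 s.py
```

```text
23.85 [594.3 144.1  52. ] [-1.5709e+00 -1.1000e-03  8.0100e-02] [-3.4 -0.6 13.3] [-0.3   0.64 -0.03] [-0.25  0.03  0.67] 30.440883988717445
```

Emit:
{"op": "step_arm", "data": {
  "moves": "-0.02 0 0 0 0 0 0.25; 0 0.02 0 0 0 0 0.25; 0 0 0 0 0 0 0.25; 0 0 0 0 0 0 0.25"
}}

```text
clock: 24.25
eef_pos: [594.1, 144.1, 51.7]
tool_rot: [-1.571, -0.003, 0.08]
force: [-2.6, -2.2, 16.7]
width: 30.2
```

```bash
python3 s.py
```

```text
24.25 [594.1 144.1  51.7] [-1.5708 -0.0028  0.0798] [-2.6 -2.2 16.7] [-0.31  0.62 -0.06] [-0.26  0.06  0.64] 30.232849023142666
```

Emit:
{"op": "step_arm", "data": {
  "moves": "-0.01 0.02 0 0 0 0 0.25; 0 0.02 0 0 0 0 0.25; -0.01 0.02 0 0 0 0 0.25; 0 0.02 0 0 0 0 0.25; 0 0 0 0 0 0 0.25; 0 0 0 0 0 0 0.25; 0 0 0 0 0 0 0.25"
}}

```text
clock: 24.95
eef_pos: [594.2, 144.1, 51.5]
tool_rot: [-1.571, -0.006, 0.08]
force: [-9.9, -3.8, 41.7]
width: 30.2
```

```bash
python3 s.py
```

```text
24.95 [594.2 144.1  51.5] [-1.571  -0.0058  0.0796] [-9.9 -3.8 41.7] [-0.68  1.78 -0.03] [-0.54  0.03  1.83] 30.247206951984808
```

Emit:
{"op": "step_arm", "data": {
  "moves": "-0.02 0 0 0 0 0 0.25; 0 0 0 0 0 0 0.25; 0 0 0 0 0 0 0.25; 0 0 0 0 0 0 0.25"
}}

```text
clock: 25.35
eef_pos: [594.2, 144.1, 51.5]
tool_rot: [-1.571, -0.008, 0.08]
force: [-7.8, -3.5, 39.5]
width: 30.6
```

```bash
python3 s.py
```

```text
25.35 [594.2 144.1  51.5] [-1.5707 -0.0077  0.0795] [-7.8 -3.5 39.5] [-0.69  1.4  -0.02] [-0.58  0.02  1.45] 30.62592685069535
```

Emit:
{"op": "step_arm", "data": {
  "moves": "-0.02 0 0 0 0 0 0.25; -0.02 0 0 0 0 0 0.25; 0 0 0 0 0 0 0.25; 0 0 0 0 0 0 0.25; 0 0 0 0 0 0 0.25"
}}

```text
clock: 25.85
eef_pos: [594.2, 144.2, 51.5]
tool_rot: [-1.57, -0.011, 0.079]
force: [-3.9, -2.7, 36.5]
width: 30.3
```

```bash
python3 s.py
python3 - <<'E'
from h import *
st=ctrl.read_state();im=get_image("wrist")
cv2.imwrite("pics/w9.png",im["color"])
im2=get_image("scene");u,v=proj(im2,[610,120,60]).astype(int)
cv2.imwrite("pics/s9.png",cv2.resize(im2["color"][v-60:v+50,u-80:u+80],None,fx=5,fy=5,interpolation=cv2.INTER_CUBIC))
for i in(im,im2):
  for t in["pointer","marker_line","tube"]:
    print(t,[(np.round(r["position"],1),round(r["conf"],2)) for r in nets.place_of(i,t)][:3])
u,v=proj(im,[653,149,34],st).astype(int);x0,y0=max(0,u-50),max(0,v-35)
cv2.imwrite("pics/w9c.png",cv2.resize(im["color"][y0:y0+70,x0:x0+100],None,fx=7,fy=7,interpolation=cv2.INTER_CUBIC))
E
```

```text
25.85 [594.2 144.2  51.5] [-1.57   -0.0114  0.0792] [-3.9 -2.7 36.5] [-0.58  0.61 -0.04] [-0.53  0.04  0.66] 30.308937216938485
pointer [(array([648.1, 152.9,  34.5]), 0.56)]
marker_line [(array([655. , 151.1,  31.1]), 0.74), (array([741.2, 138.4,  37.7]), 0.57)]
tube [(array([592.9, 147.9,  71.8]), 0.55)]
pointer [(array([650.6, 154.1,  30.7]), 0.85)]
marker_line [(array([654.1, 150.3,  33.3]), 0.62), (array([741.5, 146.1,  32.6]), 0.58)]
tube [(array([ 576.7, -486.5,   19.1]), 0.65), (array([592.4, 143.2,  70. ]), 0.61)]
```

View pics/w9.png

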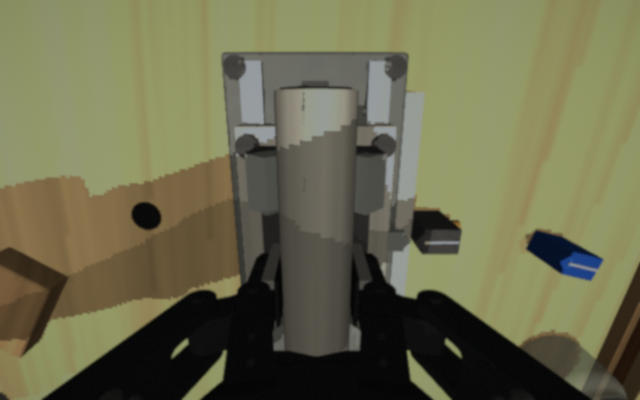

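View pics/s9.png

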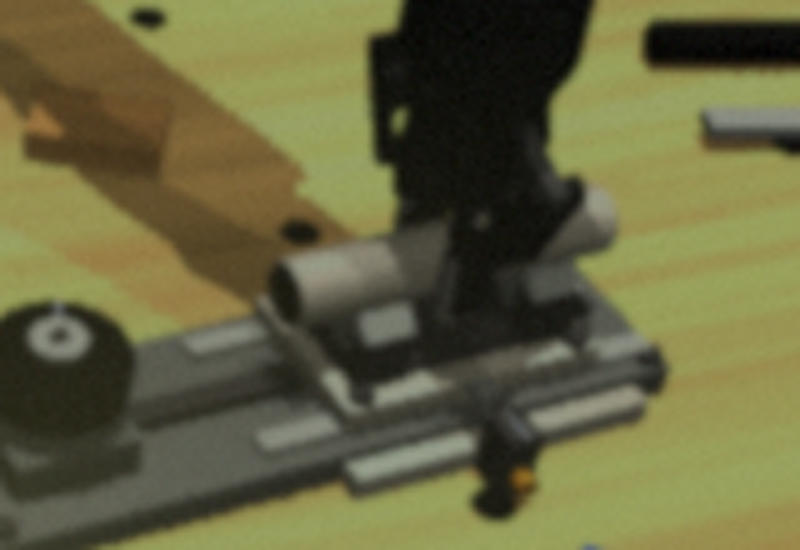

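View pics/w9c.png

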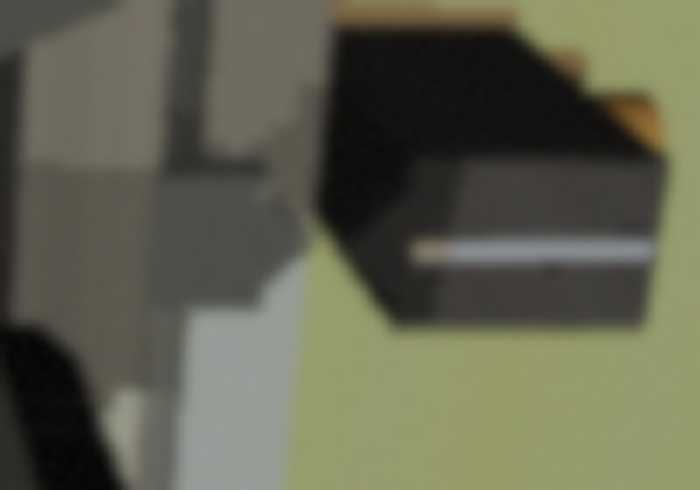

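Run:
```python
from h import *
st=ctrl.read_state();im=get_image("wrist")
u,v=proj(im,[653,149,34],st).astype(int);x0,y0=max(0,u-50),max(0,v-35)
c=lambda x,y:(x/7+x0,y/7+y0)
th=0.079;yh=np.array([-math.sin(th),math.cos(th),0])
for n,p in dict(tip=(312,243),bt=(220,172),bb=(220,308),wl0=(415,252),wl1=(650,251)).items():
    w=onz(im,c(*p),34,st);print(n,w.round(1),round(w@yh,2))
print(st["clock"],st["force"].round(1),abs(st["qd"]).max())
```

```text
tip [649.5 149.4  34. ] 97.66
bt [640.8 155.1  34. ] 104.06
bb [642.8 142.9  34. ] 91.76
wl0 [658.2 149.2  34. ] 96.78
wl1 [677.9 150.7  34. ] 96.72
26.25 [-3.1 -3.  35.7] 0.00152494715260199
```

Run:
```python
from cell import ctrl
print(ctrl.finish_job())
s=ctrl.read_state();print(s["clock"],s["force"],s["width"],s["eef_pos"])
```

```text
the job is handed in; nothing more can be done
None
the job is handed in; nothing more can be done
```

The job is handed in at about 26 s of the 72 s allowed. The tube is held pressed in the V-block and the pointer is still at the marker. The hand-in gives no verdict.

- **Handwheel:** I cranked it in two grasps, about 2.64 rad and then 0.27 rad. I then released it and checked it with the wrist camera.
- **Pointer:** My last wrist picture puts it about 1 mm past the dark steel marker's line (limit 3.5 mm). The networks disagree, putting it 2 to 4 mm past the line. Their readings are only good to about 4 mm, so I relied on my own measurement.
- **Tube:** I took the aluminium tube from its rest and carried it at about 150 mm, well above the 78 mm needed. The orange look-alike was left alone. In the V the tube first touched the +x faces, so I shifted it toward −x and pressed further.
- **Last checks:**
  - The push was about 36 N down with 3 to 4 N sideways. The arm was still, with the tube 30.3 mm between the fingers.
  - The tube's axis is at about 72 mm, and the tool stopped sinking while the force rose, so it is seated.
  - By my estimate from the wrist moments, the load is nearly even on the two saddles. I have no direct reading of the force on each face.
  - The tube's middle is within a few millimetres of the V-block's.

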